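Dial open the lockbox and stow the bearing carton

TASK

The grey lockbox is locked by the dial on its top. Dial its combination with the white pointer, stopping for a moment on each colour: anticlockwise (seen from above) to the red mark, back clockwise past yellow to the blue mark, then anticlockwise again to the yellow mark. Leave the dial on yellow, slide the blue hood fully away from the dial, and set the yellow carton upright on the floor of the pocket that this uncovers, its long side across the box; leave the mug, the tape measure and the screwdriver where they are.

Things in the scene. Friction and masses are not known exactly. Their poses are not given: they have to be found in the camera images.
- lockbox: Grey lockbox fixed to the table, 236 x 104 mm (x, y). Origin on the table under its pocket's centre; x points from the dial along the box, away from the robot; z up. Dial housing at x -134 to -44 mm, 72 mm high, vertical dial axis at x -90, y 0. The rest, to x 102, is a tray with its rim 36 mm high. A blue hood covers the pocket at first.
- pocket (a point): Centre of the floor of the pocket in the lockbox, 12 mm above the table; axes as the lockbox. The pocket is 48 mm along x and 86 mm along y, its rim 24 mm above its black floor. The dial housing's 72 mm high face stands at x = -44 mm from here.
- dial (a joint): Dial angle in rad, growing anticlockwise from above; at 0 the white pointer end points along the lockbox's +x (to the hood). Blue mark at -0.60, yellow 0.20, red 0.80; white ticks every 0.2 between. Stays where left (friction 0.05 N m), stops at -1.1 and 1.3, starts between -0.65 and -0.10. The hood is locked unless the dial is within about 0.15 of yellow.
- dial_bar (a point): Centre of the top face of the dial's black finger bar, on the dial's axis, 114 mm above the table. x runs along the bar to its white pointer end, z up. The bar is 54 mm long, 14 mm thick, 32 mm high above a metal disc of 33 mm radius (disc top 82 mm above the table). Grip it across its thickness from above.
- hood (a joint): Slide of the blue hood in m: 0 closed, 0.086 fully open, growing along the lockbox's +x (away from the dial). Friction about 2 N; stays where it is left.
- hood_handle (a point): Centre of the top face of the hood's black handle, 104 mm above the table, x = 5 mm from the pocket's centre when closed; moves with the hood; axes as the lockbox. The handle is 12 mm along x, 46 mm along y, 32 mm high above the hood's flat top. The hood is 74 mm long: x = -44 to 30 mm when closed, 42 to 116 mm when open.
- carton: Yellow bearing carton, 34 mm (x) by 70 mm (y) by 50 mm high, 0.05 to 0.1 kg, standing upright on the table between the black charger and the clear sorting box. Origin at the centre of its underside, z up. Grip it across the 34 mm. It reaches 26 mm above the tray's rim when it stands in the pocket.
- mug: Orange mug, 101 mm high, 81 mm across, standing at the back left; leave it alone. Origin under its middle.
- tape_measure: Red tape measure, 52 x 60 x 26 mm, lying behind the sorting box; leave it alone. Origin under its middle.
- screwdriver: Red screwdriver, 158 mm long, 25 mm thick, lying along its x at the table's front edge; leave it alone. Origin under its middle.

How it is judged:
By the outcome, as a careful person would: the job done as asked, in the order asked, and still so for the second after the job is handed in, with the robot touching nothing.
It also fails if it takes over 64 s, if anything falls off the work surface, if the arm or the gripper's body presses on something with over 40 N, if the wrist force passes 120 N, or if a joint passes its speed limit or range.

ROBOT

A 6-joint arm with a two-finger parallel gripper is mounted at the origin on a cart in front of the work surface, level with it; the furniture and walls round the work are solid. World frame = base frame: x ahead of the robot, y to its left, z up, the work surface at z = 0. Lengths are in mm, angles in rad, forces in N, time in s.
With the tool pointing down it reaches from about 350 to 875 mm from the base axis. Payload 4.2 kg.
Tool frame: the origin (TCP) lies at the very end of the fingers, on their centre line; the grasp point (between the pads) lies 19 mm behind it; z points along the fingers, y is the line along which they close (so a half turn about z gives the same grasp; the last joint's range is limited). The gripper opens to 85 mm and grips with 20 to 120 N. Pads are 22 mm wide; open, the fingers measure 114 mm over their backs; the gripper's body (76 mm by 85 mm) begins 54 mm behind the grasp point. The pads swing forward as they close: fully open they stand 13 mm farther back than shut.
Start: joints at [-1.021, 0.385, 0.008, 0, -1.194, -0.259], TCP at [179.215, -598.733, 231.312] pointing down, gripper open.
Joint ranges: [-3.14, 3.14], [-1.21, 2.06], [-1.07, 1.41], [-3.16, 2.05], [-2.99, -0.16], [-3.1, 3.1]. Speed limits (rad/s): [2.79, 2.79, 3.14, 3.14, 3.14, 3.14].

INTERFACE

Orientations are given as a rotation vector (axis times angle).
In Python, from workcell import arm gives the robot as it stands.
- The arm moves only by the tool arm_command, never from a script. Its argument "motion" is one flat list of numbers, 5 for each row, row after row: the shift along the tool's x, y, z in mm, then the turn about the tool's z in degrees, then the opening, from 0 (shut) to 1 (fully open). In form: [tx, ty, tz, turn, grip, tx, ty, tz, turn, grip, ...]. A call has 1 to 10 rows; each row is the pose to reach, as a shift and turn from the pose commanded when the call began, along the tool's axes at that moment; what a row does not reach only later rows make up. A row lasts 1/10 s, in which the tool goes at most 50 mm and 8.59 degrees, less where a joint would pass 70% of its speed; a pose out of reach is approached as far as the arm can. A call with a gripper value outside its range is refused whole. The fingers move at their own pace and stop on an object; the grip force is fixed at half the most. Time passes only in rows, so rows that repeat a pose let the fingers close. It gives the time, the measured TCP pose, the force, the opening and the grip force at its end, in the units of the state.
- arm.sense(): the state, without advancing time (a new reading comes with each control period).
- arm.read_camera(name): name is "side" or "top" or "wrist"; returns the picture (384x512x3 uint8, red, green, blue); there is no depth.
- arm.get_calibration(name): a dict with "mtx" (3x3 intrinsics, pixels), "k1" (the pictures are not rectified: a ray, as slopes to the right and down, at radius r is drawn at 1 + k1 r^2 times it, then the intrinsics apply), "extrinsics" (4x4, takes a point from camera to world coordinates). Camera axes: x right, y up, looking along -z (the intrinsics and any distortion apply to the point x, -y, -z); pixel columns grow to the right and rows downward; lengths in mm; the calibration is good to about 2 mm. A picture is of the moment at which its call begins: read the wrist's pose just before it. get_calibration takes no time and is no camera call; for the wrist camera it gives the pose at the moment of the call.
- arm.close_job(): hands the job in; it is judged then, once.
Trained networks look in the newest picture that a camera, given by its name, has taken for a name from the list of things; names that differ only in an ending like _2 or _b are one class to them, and where a whole thing is asked for, a point or a joint stands for the part that bears it (a point fixed in the world has none). Each returns a list of dicts, best first, with "confidence" (0 to 1); they miss things now and then, are a little off and sometimes report something else, mostly with a low value. They report only what shows in the picture. A call takes as long as a camera call.
- arm.recognise(camera, query): "location" ([column, row] in pixels, amid what is visible of it).
- arm.silhouettes(camera, query): "region" (384x512 bool, what is visible of it) and "location" ([column, row] in pixels, amid what is visible of it).
The state is a dict: "t": time; "qpos": joint angles; "qd": joint speeds; "joint_efforts": joint torques, N m; "tool_pos": TCP position; "ee_rot": TCP orientation; "force": force on the tool from outside, world axes, zero at the start; "moment": the same for the moment, N m; "opening": finger opening in mm; "grip_force": force on a finger pad.
Only numpy, scipy, OpenCV 4.12 (cv2) and the standard library are available. Lean on these libraries where they do the work, as an engineer would, in place of code of your own. Each camera call takes 0.05 s, during which the arm holds its last target. There are 200 camera calls.

## Working session

There is one attempt and no reset: what is moved stays moved. The work goes in short steps, Python scripts to look and compute and a tool call to move; the robot and the scene stay as the last step left them, time stands still between calls to the robot, and variables do not carry over. Pictures are saved under pics/ and viewed, at most 10 in all, crops included, and the job is handed in when it is done.

Besides the shell and the picture viewer there is one more tool, called after "Request:" as name(argument=value, ...) on one line, values as JSON. arm_command: Moves the arm, as the interface text tells. Its arguments: {"type":"object","properties":{"motion":{"type":"array"}},"required":["motion"]}

```bash
mkdir -p pics; cat > h.py <<'E'
import numpy as np, cv2
from workcell import arm
from scipy.spatial.transform import Rotation as R
def snap(cam,fn=None):
    im=arm.read_camera(cam)
    if fn: cv2.imwrite('pics/'+fn,cv2.cvtColor(im,cv2.COLOR_RGB2BGR))
    return im
def ray(cal,px):
    K=np.array(cal['mtx'],float);E=np.array(cal['extrinsics'],float)
    d=(np.array(px,float)-K[:2,2])/[K[0,0],K[1,1]]
    u=d.copy()
    for _ in range(20): u=d/(1+cal['k1']*(u@u))
    return E[:3,3],E[:3,:3]@np.array([u[0],-u[1],-1])
def atz(cal,px,z):
    o,d=ray(cal,px); return o+d*(z-o[2])/d[2]
def proj(cal,P):
    K=np.array(cal['mtx'],float);E=np.array(cal['extrinsics'],float)
    c=E[:3,:3].T@(np.array(P,float)-E[:3,3]); u=np.array([c[0],-c[1]])/-c[2]
    u=u*(1+cal['k1']*(u@u)); return K[:2,:2]@u+K[:2,2]
def toolshift(P,s=None):
    s=s or arm.sense(); Rm=R.from_rotvec(s['ee_rot']).as_matrix()
    return Rm.T@(np.array(P)-s['tool_pos'])
E
python3 - <<'E'
from h import *
s=arm.sense();print(s)
a=snap('top','top0.png');
for q,z in [('carton',50),('lockbox',50),('dial_bar',114),('hood_handle',104),('hood',80),('mug',100),('tape_measure',26),('screwdriver',12)]:
    for r in arm.recognise('top',q)[:2]: print(q,r['confidence'],r['location'],atz(arm.get_calibration('top'),r['location'],z).round())
b=snap('side','side0.png')
print(arm.get_calibration('top'));print(R.from_rotvec(s['ee_rot']).as_matrix().round(3))
E
```

```text
{'t': 0.0, 'qpos': array([-1.02139150e+00,  3.85557846e-01,  6.61948242e-03, -5.42827910e-04,
       -1.19402909e+00, -2.58598060e-01]), 'qd': array([-0.00101216,  0.00113471, -0.00147984,  0.00025197, -0.00031256,
        0.0008269 ]), 'joint_efforts': array([-8.26640808e-04, -3.92288661e+01,  1.88404334e+01,  4.18624252e+00,
       -4.69236184e-03, -5.10059280e-06]), 'tool_pos': array([ 179.05551216, -598.17449972,  230.21184234]), 'ee_rot': array([ 0.45482235, -3.10809937, -0.00344695]), 'force': array([0.76272072, 0.26256984, 0.43103319]), 'moment': array([-0.00338989, -0.02099107, -0.01269671]), 'grip_force': 0.0, 'opening': 85.03574824448714}
carton 0.73 [214.9, 213.3] [484. 158.  50.]
lockbox 0.89 [347.4, 189.1] [ 550. -161.   50.]
dial_bar 0.87 [357.9, 213.7] [ 486. -168.  114.]
hood_handle 0.68 [350.4, 182.1] [ 559. -154.  104.]
hood 0.94 [348.2, 182.2] [ 562. -155.   80.]
mug 0.81 [166.4, 136.8] [655. 272. 100.]
tape_measure 0.62 [272.5, 146.0] [658.  22.  26.]
tape_measure 0.52 [354.3, 212.3] [ 496. -183.   26.]
screwdriver 0.76 [266.2, 262.8] [368.  32.  12.]
{'mtx': array([[396.52339989,   0.        , 258.23900558],
       [  0.        , 396.52339989, 194.46850461],
       [  0.        ,   0.        ,   1.        ]]), 'k1': 0.0017884738526135991, 'extrinsics': array([[ 2.22898204e-02,  9.92144404e-01, -1.23096085e-01,
         4.14032583e+02],
       [-9.99611701e-01,  2.41765084e-02,  1.38543985e-02,
         6.86137629e+01],
       [ 1.67215975e-02,  1.22739475e-01,  9.92298045e-01,
         9.99108867e+02],
       [ 0.00000000e+00,  0.00000000e+00,  0.00000000e+00,
         1.00000000e+00]])}
[[-0.958 -0.287 -0.001]
 [-0.287  0.958  0.002]
 [ 0.     0.002 -1.   ]]
```

View pics/top0.png

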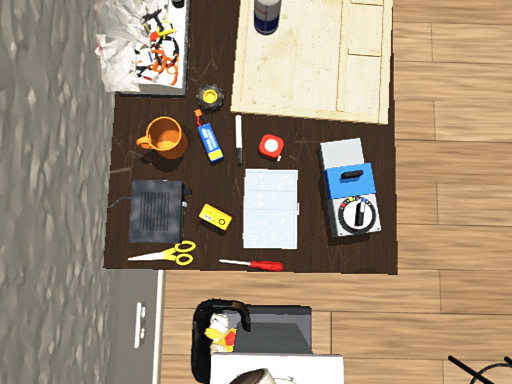

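View pics/side0.png

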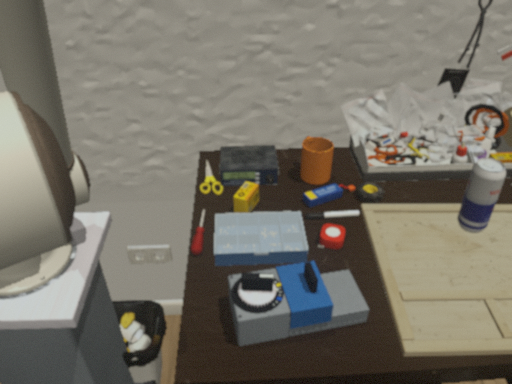

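```bash
python3 - <<'E'
from h import *
cal=arm.get_calibration('top')
arm.read_camera('top')
for q,z in [('carton',50),('dial_bar',114),('hood_handle',104),('lockbox',40)]:
    r=arm.silhouettes('top',q)
    if not r: print(q,None);continue
    c=max(cv2.findContours(r[0]['region'].astype('uint8'),0,1)[0],key=cv2.contourArea)[:,0]
    p=np.array([atz(cal,x,z)[:2] for x in c],np.float32)
    print(q,r[0]['confidence'],r[0]['location'],cv2.minAreaRect(p))
w=arm.get_calibration('wrist');s=arm.sense()
E=np.array(w['extrinsics']);print(R.from_rotvec(s['ee_rot']).as_matrix().T@(E[:3,3]-s['tool_pos']),(R.from_rotvec(s['ee_rot']).as_matrix().T@E[:3,:3]).round(2),w['mtx'])
E
```

```text
carton 0.75 [214.3, 217.8] ((475.90185546875, 155.46218872070312), (74.97602844238281, 35.805625915527344), 62.43833923339844)
dial_bar 0.84 [353.9, 215.0] ((482.9419860839844, -166.4293670654297), (62.680877685546875, 64.71339416503906), 45.56191635131836)
hood_handle 0.94 [351.0, 182.2] ((562.0862426757812, -151.63414001464844), (73.9075698852539, 114.4179916381836), 8.229036331176758)
lockbox 0.62 [347.0, 190.6] ((559.5087280273438, -167.8600616455078), (234.3100128173828, 121.96559143066406), 8.595169067382812)
[  76.1989286     0.92360849 -141.88024928] [[-0.    0.95  0.3 ]
 [ 1.    0.   -0.  ]
 [-0.    0.3  -0.95]] [[282.99866964   0.         257.94357584]
 [  0.         282.99866964 185.85465953]
 [  0.           0.           1.        ]]
```

Request:
arm_command(motion=[-40,32,-5,3,1,-80,64,-10,6,1,-120,96,-20,9,1,-160,128,-30,12,1,-200,160,-40,16,1,-240,192,-40,20,1,-280,224,-40,24,1,-320,256,-40,27,1,-360,288,-40,30,1,-395,310,-40,34,1])

```text
t: 1.75
tool_pos: [465.8, -190.7, 271.9]
ee_rot: [0.477, 3.104, 0.0]
force: [0.6, -1.1, 0.4]
opening: 85.2
grip_force: 0.0
```

```bash
python3 - <<'E'
from h import *
im=snap('wrist','w1.png');w=arm.get_calibration('wrist')
for q,z in [('dial_bar',114),('hood_handle',104),('hood',72)]:
    for r in arm.silhouettes('wrist',q)[:1]:
        c=max(cv2.findContours(r['region'].astype('uint8'),0,1)[0],key=cv2.contourArea)[:,0]
        p=np.array([atz(w,x,z)[:2] for x in c],np.float32)
        print(q,r['confidence'],r['location'],cv2.minAreaRect(p))
E
```

```text
dial_bar 0.72 [279.0, 176.3] ((483.7906799316406, -170.42491149902344), (60.283355712890625, 60.15593719482422), 35.37641143798828)
hood_handle 0.95 [302.8, 226.6] ((558.30029296875, -158.74122619628906), (70.30998992919922, 97.86663818359375), 9.359001159667969)
hood 0.94 [302.9, 229.1] ((575.2467041015625, -158.1131134033203), (76.29828643798828, 106.9249496459961), 8.975502014160156)
```

View pics/w1.png

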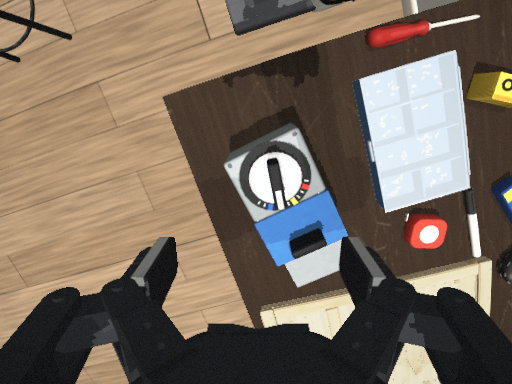

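```bash
python3 - <<'E'
from h import *
w=arm.get_calibration('wrist')
im=cv2.imread('pics/w1.png')
cv2.imwrite('pics/w1c.png',cv2.resize(im[120:300,210:370],None,fx=3.3,fy=3.3,interpolation=2))
for p in [(273,160),(280,207)]: print(atz(w,p,114))
for p in [(277,180)]: print(atz(w,p,82))
E
```

```text
[ 458.97944202 -171.47668775  114.        ]
[ 513.4639816  -179.14628236  114.        ]
[ 491.33740674 -174.17704964   82.        ]
```

View pics/w1c.png

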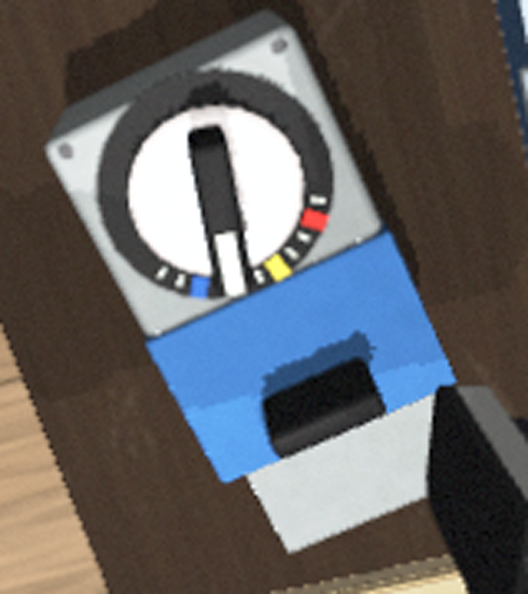

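```bash
python3 - <<'E'
from h import *
w=arm.get_calibration('wrist')
a,b=[atz(w,(210+x/3.3,120+y/3.3),114) for x,y in [(208,146),(233,293)]]
d=b-a;print('bar',a,b,(a+b)/2,np.linalg.norm(d),np.arctan2(d[1],d[0]))
h=[atz(w,(210+x/3.3,120+y/3.3),104) for x,y in [(278,448),(384,408),(268,432),(379,392)]]
print('handle',h,np.mean(h,0))
f=lambda x,y,z:atz(w,(210+x/3.3,120+y/3.3),z)[:2]
c=f(216,188,82);print('disc',c)
for n,x,y in [('blue',201,288),('yel',278,266),('red',316,220)]:
  q=f(x,y,73)-c;print(n,np.arctan2(q[1],q[0]),np.linalg.norm(q))
k=[f(66,150,72),f(280,46,72),f(152,333,72),f(388,235,72)];print('corners',k)
q=k[2]-k[3];print(np.arctan2(q[1],q[0])+np.pi/2)
p1,p2=f(222,482,70),f(455,383,70);q=p2-p1;print('hood far edge',p1,p2,np.arctan2(q[1],q[0])-np.pi/2)
p1,p2=f(290,552,36),f(440,495,36);q=p2-p1;print('tray end',np.arctan2(q[1],q[0])-np.pi/2)
E
```

```text
bar [ 463.4800894  -172.76176761  114.        ] [ 515.7680146  -179.08407099  114.        ] [ 489.624052  -175.9229193  114.       ] 52.66876343371656 -0.12032912197292331
handle [array([ 585.55460722, -180.35108739,  104.        ]), array([ 581.02137874, -138.22394154,  104.        ]), array([ 577.79465373, -182.17581852,  104.        ]), array([ 573.94645705, -138.51885675,  104.        ])] [ 579.57927418 -159.81742605  104.        ]
disc [ 487.10067763 -174.90918263]
blue -0.40542762145532574 43.30311831261653
yel 0.3393491010141589 42.28384321346328
red 0.8995836872416219 41.935802079739055
corners [array([ 459.12995394, -224.65430693]), array([ 445.46349615, -137.99939278]), array([ 539.97498058, -216.14717534]), array([ 527.69546703, -116.84054153])]
0.12302800615362197
hood far edge [ 615.61326466 -208.6569331 ] [ 599.33683787 -104.38160792] 0.15484140585950334
tray end 0.12400058620735055
```

Request:
arm_command(motion=[-8,9,20,-5,0.5,-15.7,18.5,50,-10.5,0.5,-15.7,18.5,90,-10.5,0.5,-15.7,18.5,130,-10.5,0.5,-15.7,18.5,160,-10.5,0.5,-15.7,18.5,181,-10.5,0.5,-15.7,18.5,181,-10.5,0.5,-15.7,18.5,181,-10.5,0,-15.7,18.5,181,-10.5,0,-15.7,18.5,181,-10.5,0])

```text
t: 2.95
tool_pos: [486.9, -176.6, 92.1]
ee_rot: [0.189, 3.132, 0.008]
force: [-0.7, 19.0, 2.6]
opening: 12.7
grip_force: 59.6
```

```bash
python3 - <<'E'
from h import *
s=arm.sense();print(s['tool_pos'],s['force'],s['moment'],s['opening'],s['grip_force'],s['qpos'])
x=R.from_rotvec(s['ee_rot']).as_matrix()[:,0];print(np.degrees(np.arctan2(x[1],x[0]))-180)
E
```

```text
[ 486.88189877 -176.56048101   92.08447532] [-0.6899449  19.01609866  2.59723543] [5.21162159 0.16112598 0.03725307] 12.71528714985622 59.570433497428894 [-0.03729712  0.35434126 -0.43628212 -0.00725704 -0.77598285 -1.64899628]
-6.914237700448751
```

Request:
arm_command(motion=[0,0.8,0,0,0,0,0.8,0,-6,0,0,0.8,0,-12,0,0,0.8,0,-18,0,0,0.8,0,-24,0,0,0.8,0,-30,0,0,0.8,0,-30,0,0,0.8,0,-30,0])

```text
t: 3.75
tool_pos: [487.2, -178.1, 92.1]
ee_rot: [-0.63, 3.073, 0.0]
force: [0.4, 6.4, -0.3]
opening: 12.8
grip_force: 59.3
```

```bash
cat >> h.py <<'E'
def rep():
    s=arm.sense();Rm=R.from_rotvec(s['ee_rot']).as_matrix();x=Rm[:,0]
    print(s['t'],s['tool_pos'].round(1),'F tool',(Rm.T@s['force']).round(1),'M',s['moment'].round(2),s['opening'],s['grip_force'],'ang',np.degrees(np.arctan2(x[1],x[0]))%360-180)
E
python3 -c "
from h import *
rep()"
```

```text
3.75 [ 487.2 -178.1   92.1] F tool [-2.9  5.7  0.3] M [ 1.69 -0.2   0.08] 12.752116059719327 59.311394691467285 ang 23.171810135090425
```

Request:
arm_command(motion=[0,0,0,-6,0,0,0,0,-12,0,0,0,0,-18,0,0,0,0,-25,0,0,0,0,-31,0,0,0,0,-31,0,0,0,0,-31,0])

```text
t: 4.45
tool_pos: [488.4, -179.3, 92.1]
ee_rot: [-1.426, 2.793, -0.006]
force: [5.1, -0.3, -0.9]
opening: 12.8
grip_force: 59.5
```

```bash
python3 - <<'E'
from h import *
rep()
a=snap('wrist');t=snap('top')
W=lambda a:cv2.cvtColor(a,cv2.COLOR_RGB2BGR)
cv2.imwrite('pics/red.png',np.hstack([cv2.resize(W(a)[90:310,120:400],(560,440),interpolation=2),cv2.resize(W(t)[170:260,320:369],(240,440),interpolation=2)]))
E
```

```text
4.45 [ 488.4 -179.3   92.1] F tool [-2.8 -4.3  1. ] M [-0.1  -1.4   0.03] 12.783443292263481 59.49722707271576 ang 54.07498640854499
```

View pics/red.png

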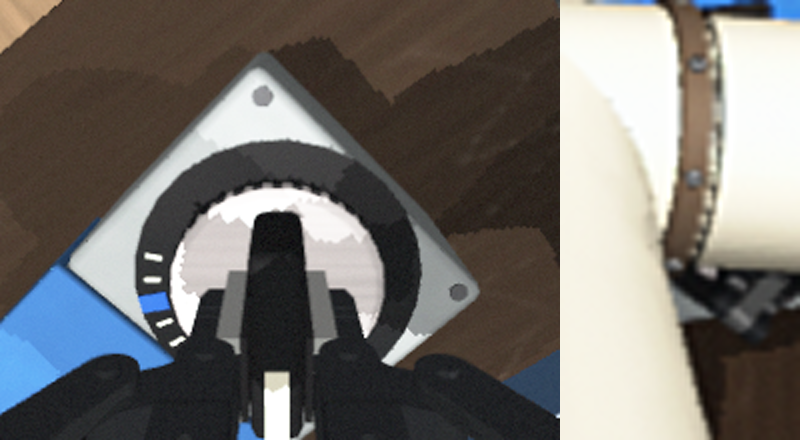

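```bash
python3 - <<'E'
from h import *
w=arm.get_calibration('wrist')
f=lambda x,y,z:atz(w,(120+x/2,90+y/2),z)[:2]
ang=lambda q:np.arctan2(q[1],q[0])
k=[f(70,266,72),f(263,60,72),f(478,291,72)];print(k,np.linalg.norm(k[0]-k[1]),np.linalg.norm(k[2]-k[1]))
print('edge yaw',ang(k[0]-k[1]),ang(k[2]-k[1])-np.pi/2, ang(k[2]-k[1])+np.pi/2)
for z in (72,74):
  P=np.array([f(x,y,z) for x,y in [(136,275),(155,213),(192,170),(278,140),(350,160),(398,203),(421,270)]])
  A=np.c_[2*P,np.ones(7)];s=np.linalg.lstsq(A,(P**2).sum(1),rcond=None)[0];c=s[:2];print('c',c,np.sqrt(s[2]+c@c))
  for n,x,y in [(-1.0,152,257),(-.8,151,280),(-.6,154,302),(-.4,165,322),(-.2,172,340)]:
    q=f(x,y,z)-c;print(n,ang(q)-n,np.linalg.norm(q))
E
```

```text
[array([ 540.56668714, -217.2669918 ]), array([ 453.62762506, -232.53617388]), array([ 440.56885713, -134.26491325])] 88.26974813894564 99.13512034213775
edge yaw 0.17385771301897263 0.13211091883896442 3.2737035724287575
c [ 490.05110184 -174.52773805] 44.78264469607621
-1.0 0.16863886738848044 40.496662941159464
-0.8 0.16653038684310406 40.526918633270306
-0.6 0.15933261185754866 40.81791295265387
-0.4 0.15447382492704193 39.890072216668386
-0.2 0.123817592558728 41.24003760063106
c [ 489.46614851 -175.3412167 ] 44.228767234387966
-1.0 0.16863886738846035 39.995795048501144
-0.8 0.16653038684308408 40.0256765343526
-0.6 0.1593326118575325 40.31307179887729
-0.4 0.1544738249270287 39.39670671546166
-0.2 0.12381759255871691 40.729975555365435
```

Request:
arm_command(motion=[0,0,0,-0.6,0,0,0,0,-0.6,0,0,0,0,-0.6,0,0,0,0,-0.6,0,0,0,0,-0.6,0,0,0,0,-0.6,0,0,0,0,-0.6,0,0,0,0,-0.6,0])

```text
t: 5.35
tool_pos: [488.4, -179.3, 92.0]
ee_rot: [-1.443, 2.785, -0.006]
force: [4.5, -0.3, 1.6]
opening: 12.8
grip_force: 59.9
```

Request:
arm_command(motion=[0,0,0,7,0,0,0,0,14,0,0,0,0,21,0,0,0,0,28,0,0,0,0,35,0,0,0,0,42,0,0,0,0,48,0,0,0,0,54,0,0,0,0,60,0,0,0,0,60,0])

```text
t: 6.35
tool_pos: [486.9, -176.5, 92.0]
ee_rot: [0.147, 3.135, 0.004]
force: [1.4, 13.6, 8.9]
opening: 12.2
grip_force: 60.9
```

```bash
python3 -c "
from h import *
rep()"
```

```text
6.35 [ 486.9 -176.5   92. ] F tool [-0.1 13.7 -8.8] M [ 3.82 -0.49  0.02] 12.172020057766753 60.86876034736633 ang -5.354122555018904
```

Request:
arm_command(motion=[0,0.5,0,6,0,0,0.5,0,12,0,0,0.5,0,17,0,0,0.5,0,20.2,0,0,0.5,0,20.2,0,0,0.5,0,20.2,0,0,0.5,0,20.2,0,0,0.5,0,20.2,0,0,0.5,0,20.2,0,0,0.5,0,20.2,0])

```text
t: 7.35
tool_pos: [487.1, -175.4, 92.0]
ee_rot: [0.692, 3.062, 0.006]
force: [1.1, 17.2, 8.7]
opening: 12.8
grip_force: 61.0
```

```bash
python3 -c "
from h import *
rep()"
```

```text
7.35 [ 487.1 -175.4   92. ] F tool [ 6.4 16.1 -8.6] M [ 4.71 -0.51  0.06] 12.821924638990208 60.95306932926178 ang -25.452362302261605
```

Request:
arm_command(motion=[0,0,0,0,0,0,0,0,-7,0,0,0,0,-14,0,0,0,0,-21,0,0,0,0,-28,0,0,0,0,-35,0,0,0,0,-41,0,0,0,0,-45.8,0,0,0,0,-45.8,0,0,0,0,-45.8,0])

```text
t: 8.35
tool_pos: [487.1, -177.8, 92.1]
ee_rot: [-0.555, 3.089, -0.001]
force: [1.8, 4.9, 5.7]
opening: 12.7
grip_force: 60.5
```

Request:
arm_command(motion=[0,0,0,0,0,0,0,0,0,0,0,0,0,0,0,0,0,0,0,0.5,0,0,0,0,0.5,0,0,0,0,0.5,0,0,-20,0,0.5,0,0,-50,0,0.5,0,0,-70,0,0.5,0,0,-70,0,0.5])

```text
t: 9.35
tool_pos: [487.1, -179.0, 163.0]
ee_rot: [-0.554, 3.088, -0.003]
force: [0.3, -0.4, -0.2]
opening: 42.6
grip_force: 0.0
```

```bash
python3 - <<'E'
from h import *
rep()
a=snap('wrist')
cv2.imwrite('pics/yel.png',cv2.resize(cv2.cvtColor(a,cv2.COLOR_RGB2BGR),(800,600),interpolation=2))
E
```

```text
9.35 [ 487.1 -179.   163. ] F tool [-0.1 -0.5  0.2] M [-0.02 -0.01  0.04] 42.55446840447631 0.0 ang 20.35367063931261
```

View pics/yel.png

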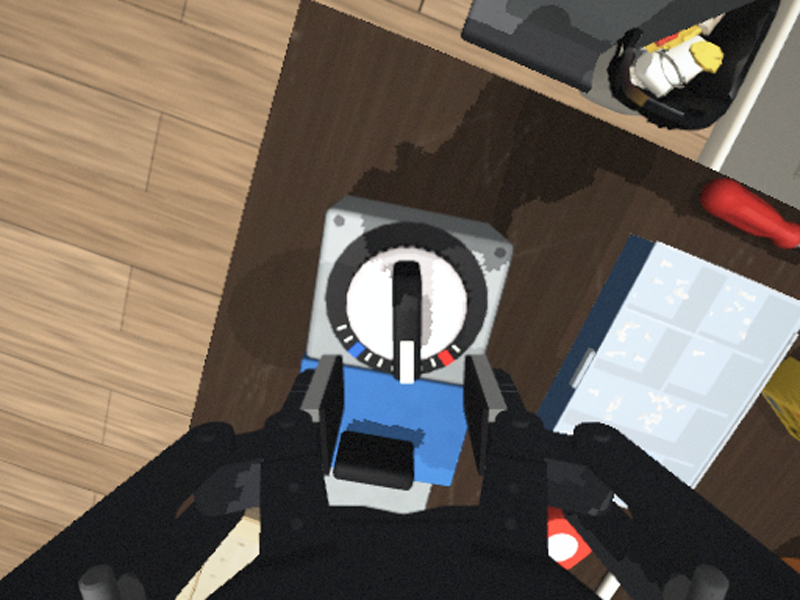

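Request:
arm_command(motion=[-10,-2,-5,-8,0.5,-20,-4,-5,-16,0.5,-30,-6,-5,-24,0.5,-40,-8,-5,-32,0.5,-50,-9,-5,-40,0.5,-60,-10,-5,-48,0.5,-70,-11,-5,-56,0.5,-80,-13,-5,-64,0.5,-90,-14,0,-72,0.5,-95,-15.5,0,-78.5,0.5])

```text
t: 10.4
tool_pos: [579.3, -159.7, 157.5]
ee_rot: [2.389, -2.036, -0.007]
force: [-0.3, -0.6, -0.7]
opening: 43.0
grip_force: 0.0
```

Request:
arm_command(motion=[0,0,0,0,0.5,0,0,40,0,0.5,0,0,70,0,0.5,0,0,85,0,0.5,0,0,85,0,0.5,0,0,85,0,0,0,0,85,0,0,0,0,85,0,0,0,0,85,0,0])

```text
t: 11.3
tool_pos: [583.9, -159.6, 76.6]
ee_rot: [-2.383, 2.039, -0.01]
force: [7.5, 0.5, -4.5]
opening: 10.8
grip_force: 59.7
```

```bash
python3 -c "
from h import *
rep()"
```

```text
11.3 [ 583.9 -159.6   76.6] F tool [ 0.6 -7.5  4.5] M [ 0.15 -1.6   0.15] 10.844005215167956 59.65553641319275 ang 98.90352788982972
```

Request:
arm_command(motion=[0,-10,0,0,0,0,-22,0,0,0,0,-34,0,0,0,0,-46,0,0,0,0,-58,0,0,0,0,-70,0,0,0,0,-80,0,0,0,0,-86,0,0,0,0,-86.5,0,0,0,0,-86.5,0,0,0])

```text
t: 12.3
tool_pos: [668.2, -146.1, 76.5]
ee_rot: [-2.385, 2.041, -0.005]
force: [1.2, 2.4, 4.4]
opening: 10.8
grip_force: 61.0
```

```bash
python3 -c "
from h import *
rep()"
```

```text
12.3 [ 668.2 -146.1   76.5] F tool [-2.2 -1.6 -4.4] M [0.49 0.   0.17] 10.783757050920055 61.032761335372925 ang 98.90940705620562
```

Request:
arm_command(motion=[0,-1.5,0,0,0,0,-2.5,0,0,0,0,-2.5,0,0,0])

```text
t: 12.6
tool_pos: [668.9, -146.0, 76.5]
ee_rot: [-2.387, 2.043, -0.001]
force: [-2.7, 1.7, 6.4]
opening: 10.9
grip_force: 61.4
```

```bash
python3 -c "
from h import *
rep()"
```

```text
12.6 [ 668.9 -146.    76.5] F tool [-2.1  2.4 -6.4] M [0.47 0.76 0.16] 10.937516765704018 61.40298843383789 ang 98.88634960709163
```

Request:
arm_command(motion=[0,-2.5,0,0,0.4,0,-2.5,0,0,0.4,0,-2.5,0,0,0.4,0,-2.5,-40,0,0.4,0,10,-80,0,0.4,0,45,-120,0,1,0,85,-140,0,1,0,85,-140,0,1,0,85,-140,0,1])

```text
t: 13.5
tool_pos: [584.1, -159.5, 216.3]
ee_rot: [-2.384, 2.043, -0.002]
force: [-0.2, 0.5, -0.0]
opening: 85.4
grip_force: 0.0
```

```bash
python3 - <<'E'
from h import *
rep()
a=snap('wrist')
cv2.imwrite('pics/pocket.png',cv2.resize(cv2.cvtColor(a,cv2.COLOR_RGB2BGR),(800,600),interpolation=2))
E
```

```text
13.5 [ 584.1 -159.5  216.3] F tool [-0.5  0.1  0. ] M [-0.02 -0.02  0.03] 85.36152439397847 0.0 ang 98.81876267163693
```

View pics/pocket.png

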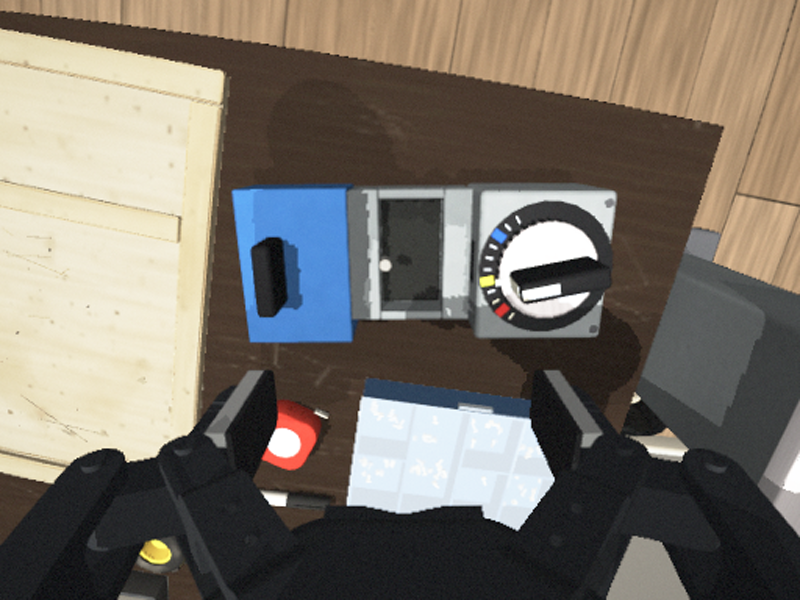

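```bash
python3 - <<'E'
from h import *
w=arm.get_calibration('wrist')
f=lambda x,y,z:atz(w,(x*.64,y*.64),z)[:2].round(1)
print('rim',f(379,197,36),f(443,198,36),f(442,320,36),f(378,320,36),'floor',f(385,197,12),f(440,300,12))
print('housing',f(478,190,72),f(476,337,72),f(615,190,72),f(600,336,72))
print('tray side',f(450,185,36),f(450,320,36), f(460,185,36),f(460,322,36))
c=np.array([579,-160.7]);Rz=np.array([[np.cos(.155),-np.sin(.155)],[np.sin(.155),np.cos(.155)]])
for p,z in [((-24,-43),36),((-24,43),36),((24,-43),36),((24,43),36),((-24,-43),12),((-24,43),12),((24,43),12),((24,-43),12),((-44,52),72),((-44,-52),72),((42,52),72),((42,-52),72),((-90,0),114)]:
    q=c+Rz@np.array(p); print(p,z,(proj(w,[*q,z])/.64).round())
for q,z in [('carton',50)]:
    arm.read_camera('side')
    for r in arm.recognise('side',q)[:2]: print(q,r['confidence'],r['location'],atz(arm.get_calibration('side'),r['location'],25).round())
E
```

```text
rim [ 608.2 -200.6] [ 562.8 -206.9] [ 546.8 -114.8] [ 596.  -107.2] floor [ 604.5 -198.8] [ 547.9 -123. ]
housing [ 545.6 -218.3] [ 526.5 -119.2] [ 458.6 -232.5] [ 439.5 -133. ]
tray side [ 559.5 -216.7] [ 540.7 -115.7] [ 552.5 -217.8] [ 532.7 -115.2]
(-24, -43) 36 [444. 198.]
(-24, 43) 36 [441. 311.]
(24, -43) 36 [377. 198.]
(24, 43) 36 [379. 311.]
(-24, -43) 12 [441. 195.]
(-24, 43) 12 [439. 301.]
(24, 43) 12 [381. 301.]
(24, -43) 12 [379. 195.]
(-44, 52) 72 [474. 341.]
(-44, -52) 72 [481. 190.]
(42, 52) 72 [351. 341.]
(42, -52) 72 [345. 190.]
(-90, 0) 114 [568. 288.]
carton 0.81 [246.0, 201.3] [480. 148.  25.]
carton 0.33 [302.4, 301.8] [ 574. -163.   25.]
```

Request:
arm_command(motion=[-25,5,0,3,1,-65,11,0,8,1,-105,18,0,13,1,-145,25,0,18,1,-185,32,0,23,1,-225,39,0,28,1,-265,46,0,32,1,-300,52,0,36.5,1,-325.6,56.3,0,36.5,1,-325.6,56.3,0,36.5,1])

```text
t: 14.65
tool_pos: [478.2, 156.6, 214.0]
ee_rot: [1.631, -2.682, -0.0]
force: [0.1, 0.1, 0.4]
opening: 85.4
grip_force: 0.0
```

```bash
python3 - <<'E'
from h import *
rep()
a=snap('wrist');w=arm.get_calibration('wrist')
cv2.imwrite('pics/carton.png',cv2.resize(cv2.cvtColor(a,cv2.COLOR_RGB2BGR),(800,600),interpolation=2))
for r in arm.silhouettes('wrist','carton')[:1]:
    c=max(cv2.findContours(r['region'].astype('uint8'),0,1)[0],key=cv2.contourArea)[:,0]
    print(r['confidence'],r['location'],cv2.minAreaRect(np.array([atz(w,x,50)[:2] for x in c],np.float32)))
    ap=cv2.approxPolyDP(c[:,None],2.5,True)[:,0];print((ap/.64).round().tolist(),[atz(w,x,50)[:2].round(1).tolist() for x in ap])
E
```

```text
14.65 [478.2 156.6 214. ] F tool [-0.1 -0.  -0.4] M [ 0.   -0.01 -0.02] 85.43712652788561 0.0 ang 62.61936710809317
0.91 [255.1, 166.6] ((479.34356689453125, 154.11019897460938), (75.39315795898438, 33.49504852294922), 63.27019500732422)
[[383.0, 209.0], [377.0, 217.0], [378.0, 311.0], [422.0, 311.0], [423.0, 217.0], [419.0, 209.0]] [[472.4, 115.4], [478.7, 118.1], [510.5, 179.1], [482.0, 194.0], [450.0, 133.1], [450.5, 126.8]]
```

View pics/carton.png

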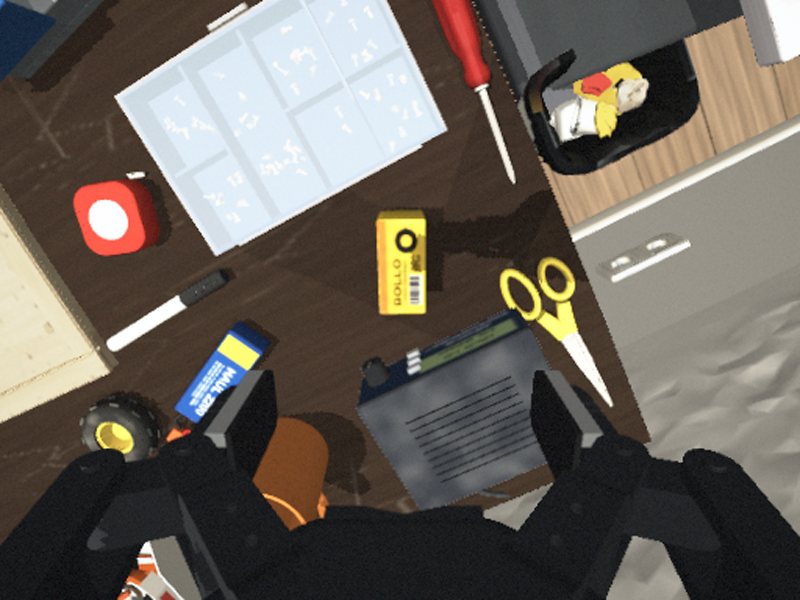

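Request:
arm_command(motion=[-0.5,-2.1,40,0,0.75,-0.5,-2.1,85,0,0.75,-0.5,-2.1,130,0,0.75,-0.5,-2.1,165,0,0.75,-0.5,-2.1,186,0,0.75,-0.5,-2.1,186,0,0.75,-0.5,-2.1,186,0,0,-0.5,-2.1,186,0,0,-0.5,-2.1,186,0,0,-0.5,-2.1,186,0,0])

```text
t: 15.75
tool_pos: [481.7, 153.7, 30.9]
ee_rot: [-1.625, 2.684, -0.0]
force: [-0.2, -0.9, 3.7]
opening: 32.5
grip_force: 61.1
```

```bash
python3 -c "
from h import *
rep()"
```

```text
15.75 [481.7 153.7  30.9] F tool [ 0.9 -0.2 -3.7] M [-0.09 -0.01 -0.01] 32.45670470019773 61.073219776153564 ang 62.37471909401762
```

Request:
arm_command(motion=[0,0,-8,0,0,0,0,-30,0,0,0,0,-60,0,0,0,0,-100,0,0,0,0,-130,0,0,0,0,-130,0,0])

```text
t: 16.35
tool_pos: [483.0, 154.6, 164.7]
ee_rot: [-1.622, 2.678, -0.0]
force: [0.9, -0.1, -0.9]
opening: 32.6
grip_force: 60.5
```

```bash
python3 - <<'E'
from h import *
rep()
yaw=.155
def goal(off,ang0=242.4):
    s=arm.sense();Rm=R.from_rotvec(s['ee_rot']).as_matrix()
    x=np.array([np.cos(yaw+1.5*np.pi),np.sin(yaw+1.5*np.pi)])
    t=np.array([579,-160.7])+off*x
    print(t,(Rm.T@np.array([*(t-s['tool_pos'][:2]),0])).round(1))
goal(1.5)
E
```

```text
16.35 [483.  154.6 164.7] F tool [-0.3 -0.9  0.9] M [ 0.01 -0.    0.03] 32.59360389795102 60.531853437423706 ang 62.418936430959974
[ 579.23157015 -162.1820173 ] [ 236.2 -232.    -0.8]
```

Request:
arm_command(motion=[15,-15,0,0,0,40,-40,0,-4,0,68,-67,0,-9,0,96,-94,0,-14,0,124,-122,0,-19,0,152,-149,0,-24,0,180,-177,0,-29,0,208,-205,0,-34,0,228,-224,0,-36.5,0,236.2,-232,0,-36.5,0])

```text
t: 17.35
tool_pos: [576.1, -165.9, 158.3]
ee_rot: [2.383, -2.046, -0.002]
force: [-0.6, 0.1, 0.3]
opening: 32.7
grip_force: 60.5
```

Request:
arm_command(motion=[0,0,0,0,0,0,0,0,0,0,0,0,20,0,0,0,0,40,0,0,0,0,40,0,0])

```text
t: 17.85
tool_pos: [574.1, -161.9, 116.7]
ee_rot: [2.385, -2.04, -0.009]
force: [-0.5, 0.6, -0.8]
opening: 32.5
grip_force: 60.5
```

```bash
python3 - <<'E'
from h import *
rep()
print(toolshift([579.2,-162.2,43]))
a=snap('wrist')
cv2.imwrite('pics/above.png',cv2.resize(cv2.cvtColor(a,cv2.COLOR_RGB2BGR)[60:330,80:432],(782,600),interpolation=2))
E
```

```text
17.85 [ 574.1 -161.9  116.7] F tool [-0.7  0.4  0.8] M [0.01 0.08 0.03] 32.47725237788393 60.50418734550476 ang 98.92027548126003
[ 1.25419276 -5.43922502 73.64658234]
```

View pics/above.png

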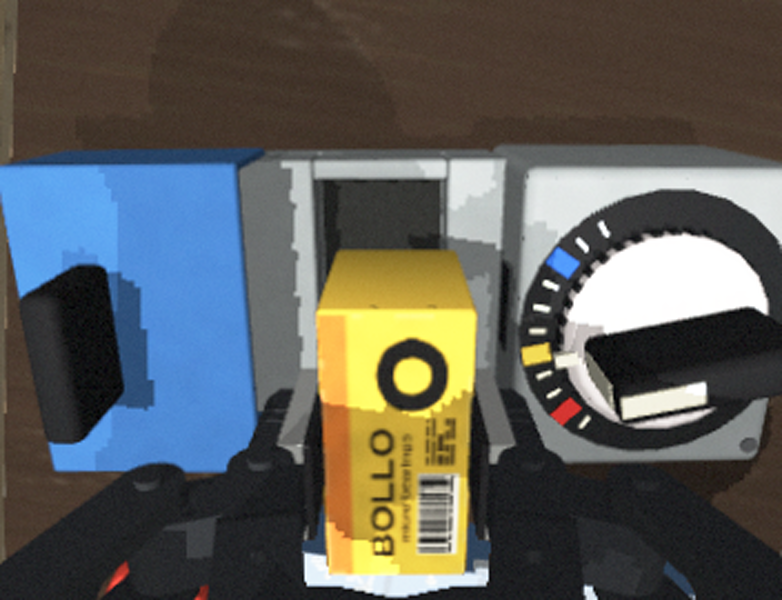

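Request:
arm_command(motion=[0.6,-3,0,0,0,1.2,-5.4,0,0,0,1.2,-5.4,10,0,0,1.2,-5.4,25,0,0,1.2,-5.4,35,0,0,1.2,-5.4,35,0,0,1.2,-5.4,35,0,0])

```text
t: 18.6
tool_pos: [582.2, -164.2, 84.2]
ee_rot: [2.386, -2.043, -0.0]
force: [0.1, -0.1, -0.4]
opening: 32.7
grip_force: 60.5
```

```bash
python3 - <<'E'
from h import *
rep()
print(toolshift([579.2,-162.2,43]))
E
```

```text
18.6 [ 582.2 -164.2   84.2] F tool [ 0.1 -0.1  0.4] M [0.03 0.02 0.02] 32.65836156244093 60.51534175872803 ang 98.86650805049021
[-2.42324379  2.6094094  41.2136597 ]
```

Request:
arm_command(motion=[-2.4,2.6,0,0,0,-2.4,2.6,8,0,0,-2.4,2.6,8,0,0,-2.4,2.6,8,0,0,-2.4,2.6,8,0,0])

```text
t: 19.1
tool_pos: [579.3, -162.1, 76.4]
ee_rot: [-2.386, 2.043, -0.001]
force: [-0.0, -0.3, -1.5]
opening: 32.5
grip_force: 60.5
```

```bash
python3 - <<'E'
from h import *
rep()
print(toolshift([579.2,-162.2,43]))
E
```

```text
19.1 [ 579.3 -162.1   76.4] F tool [0.3 0.1 1.5] M [-0.03  0.    0.03] 32.549211822490804 60.515416860580444 ang 98.86688596315042
[ 0.07452011  0.15761887 33.43811521]
```

Request:
arm_command(motion=[0,0,8,0,0,0,0,16,0,0,0,0,23,0,0,0,0,29,0,0,0,0,32,0,0,0,0,32,0,0,0,0,32,0,0])

```text
t: 19.8
tool_pos: [580.6, -162.7, 57.8]
ee_rot: [-2.392, 2.036, -0.011]
force: [-25.9, 9.8, 65.6]
opening: 33.0
grip_force: 111.8
```

```bash
python3 - <<'E'
from h import *
rep()
E
```

```text
19.8 [ 580.6 -162.7   57.8] F tool [-13.5  23.7 -65.8] M [3.1  6.19 0.22] 33.03482965287482 111.7732036113739 ang 99.19151037556838
```

Request:
arm_command(motion=[0,0,-8,0,0,0,0,-14,0,0,0,0,-14,0,0])

```text
t: 20.1
tool_pos: [580.0, -162.2, 59.9]
ee_rot: [-2.386, 2.041, -0.004]
force: [-3.3, 2.0, 14.9]
opening: 32.7
grip_force: 71.8
```

```bash
python3 - <<'E'
from h import *
rep()
a=snap('wrist');b=snap('side')
W=lambda a:cv2.cvtColor(a,cv2.COLOR_RGB2BGR)
cv2.imwrite('pics/blk.png',np.hstack([cv2.resize(W(a)[80:330,100:420],(448,350),interpolation=2),cv2.resize(W(b)[210:350,210:370],(350,350),interpolation=2)]))
E
```

```text
20.1 [ 580.  -162.2   59.9] F tool [ -2.5   2.9 -14.9] M [ 0.79  0.8  -0.  ] 32.74622797835071 71.82044953107834 ang 98.90012621144837
```

View pics/blk.png

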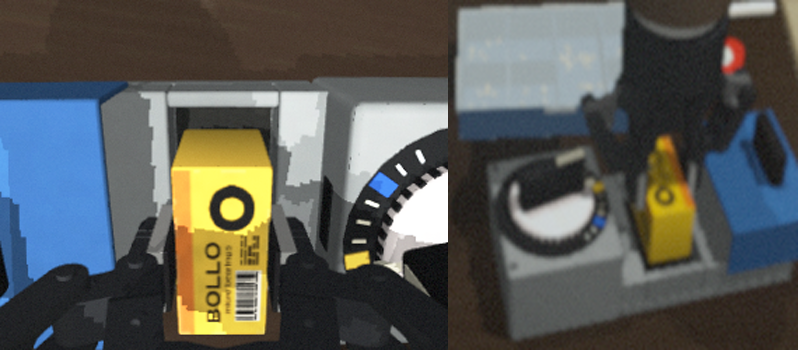

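```bash
python3 - <<'E'
from h import *
w=arm.get_calibration('wrist')
c=np.array([579,-160.7]);Rz=np.array([[np.cos(.155),-np.sin(.155)],[np.sin(.155),np.cos(.155)]])
f=lambda x,y,z:(Rz.T@(atz(w,(100+x/1.4,80+y/1.4),z)[:2]-c)).round(1)
for z in (20,29,36): print('bottom edge',z,f(182,128,z),f(268,128,z))
for z in (79,): print('top',f(173,168,z),f(272,168,z),f(178,334,z),f(265,334,z))
print('rim',f(168,105,36),f(278,105,36),f(168,95,36),f(278,95,36),'housing',f(322,79,72),f(325,160,72),'hood edge',f(98,97,72),f(105,200,72))
E
```

```text
bottom edge 20 [ 19.7 -30.1] [-21.1 -30.1]
bottom edge 29 [ 18.7 -32.4] [-20.  -32.5]
bottom edge 36 [ 18.  -34.3] [-19.2 -34.3]
top [ 17.  -31.8] [-15.7 -31.8] [17.8 36.8] [-15.9  36.8]
rim [ 23.7 -44.4] [-23.1 -44.4] [ 23.5 -48.6] [-22.9 -48.7] housing [-31.9 -60.2] [-35.1 -32.1] hood edge [ 42.  -54.3] [ 43.  -16.8]
```

```bash
python3 - <<'E'
from h import *
w=arm.get_calibration('wrist');s=arm.sense();E=np.array(w['extrinsics'])
T=np.eye(4);T[:3,:3]=R.from_rotvec(s['ee_rot']).as_matrix();T[:3,3]=s['tool_pos']
P=np.eye(4);P[:3,:3]=R.from_rotvec([-2.384,2.043,-.002]).as_matrix();P[:3,3]=[584.1,-159.5,216.3]
w=dict(w);w['extrinsics']=P@np.linalg.inv(T)@E
c=np.array([579,-160.7]);Rz=np.array([[np.cos(.155),-np.sin(.155)],[np.sin(.155),np.cos(.155)]])
im=cv2.imread('pics/pocket.png');g=cv2.cvtColor(im,6)
print(g[252:280:2,368:402:2]); print(im[265,385],im[230,410],im[230,370])
for z in (12,20,30,36):print(z,(Rz.T@(atz(w,(385*.64,265*.64),z)[:2]-c)).round(1))
E
```

```text
[[177 205 220 223 218 145  74  57  36  42  41  56  62  62  65  68  58]
 [174 204 221 222 219 157  66  49  47  42  42  57  60  64  64  60  52]
 [179 209 221 221 221 161  70  73  78  73  55  60  62  63  57  45  40]
 [137 175 219 224 220 161  76  95  94  78  73  67  65  64  60  45  38]
 [101 146 218 221 220 161 100 172 221 213 154  80  61  61  49  41  41]
 [112 171 219 221 220 155 189 240 237 236 231 136  64  61  60  52  41]
 [128 210 222 222 219 170 209 239 235 235 235 181  74  61  62  59  50]
 [131 212 220 222 219 178 210 238 235 234 234 195  83  61  61  61  63]
 [133 216 223 222 222 163 185 237 240 240 228 141  65  61  65  63  64]
 [132 214 223 222 222 169 114 165 195 202 158  74  58  65  61  61  62]
 [130 213 222 222 222 174  90  67  49  52  48  59  61  61  62  61  61]
 [132 214 223 222 224 179  81  53  40  36  40  58  64  60  61  64  64]
 [137 218 222 223 226 182  87  57  40  43  39  62  66  65  61  64  63]
 [145 197 222 223 225 185  91  52  37  39  41  61  62  62  61  62  64]]
[227 235 237] [60 63 64] [200 204 195]
12 [20.3 12.5]
20 [19.9 10.4]
30 [19.5  7.9]
36 [19.2  6.4]
```

Request:
arm_command(motion=[0,0,-10,0,0,0,0,-14,0,0,1,3,-14,0,0,2,5.2,-14,0,0,2,5.2,-14,0,0,2,5.2,-14,0,0,2,5.2,-14,0,0])

```text
t: 20.9
tool_pos: [574.2, -164.9, 72.0]
ee_rot: [2.386, -2.043, -0.001]
force: [-0.2, -0.4, -0.7]
opening: 32.9
grip_force: 60.5
```

```bash
python3 - <<'E'
from h import *
rep()
s=arm.sense();c=np.array([579,-160.7]);Rz=np.array([[np.cos(.155),-np.sin(.155)],[np.sin(.155),np.cos(.155)]])
print('tool in box',Rz.T@(s['tool_pos'][:2]-c))
im=snap('wrist','chk.png');w=arm.get_calibration('wrist')
f=lambda p,z:(Rz.T@(atz(w,p,z)[:2]-c)).round(1)
r=arm.silhouettes('wrist','carton')[0]
ct=max(cv2.findContours(r['region'].astype('uint8'),0,1)[0],key=cv2.contourArea)
ap=cv2.approxPolyDP(ct,3,True)[:,0];print(r['confidence'],ap.tolist(),[f(p,s['tool_pos'][2]+20).tolist() for p in ap])
E
```

```text
20.9 [ 574.2 -164.9   72. ] F tool [0.4 0.3 0.7] M [ 0.02 -0.04  0.01] 32.86559496429602 60.49023985862732 ang 98.85782553610585
tool in box [-5.35788269 -3.39019412]
0.7 [[232, 172], [222, 199], [228, 317], [287, 318], [293, 208], [286, 177], [282, 172]] [[6.5, -47.1], [11.5, -34.4], [11.1, 33.2], [-20.6, 33.9], [-21.3, -29.8], [-17.6, -44.8], [-15.7, -47.1]]
```

Request:
arm_command(motion=[0,0,6,0,0,0,0,12,0,0,0,0,17,0,0,0,0,20,0,0,0,0,20,0,0])

```text
t: 21.5
tool_pos: [575.1, -165.2, 59.0]
ee_rot: [-2.39, 2.039, -0.006]
force: [-13.4, 5.2, 34.5]
opening: 32.9
grip_force: 86.6
```

```bash
python3 -c "
from h import *
rep()"
```

```text
21.5 [ 575.1 -165.2   59. ] F tool [ -7.2  12.3 -34.5] M [1.68 3.18 0.2 ] 32.92537256178612 86.59419000148773 ang 99.05320658059674
```

```bash
python3 - <<'E'
from h import *
rep()
im=snap('wrist','chk2.png');w=arm.get_calibration('wrist');s=arm.sense()
c=np.array([579,-160.7]);Rz=np.array([[np.cos(.155),-np.sin(.155)],[np.sin(.155),np.cos(.155)]])
r=arm.silhouettes('wrist','carton')[0]
ct=max(cv2.findContours(r['region'].astype('uint8'),0,1)[0],key=cv2.contourArea)
print(r['confidence'],cv2.approxPolyDP(ct,2,True)[:,0].tolist())
z=s['tool_pos'][2]
for dz in (-31,-25,-20,19,25): print(dz,[(proj(w,[*(c+Rz@np.array(p)),z+dz])).round(1).tolist() for p in [(12,-35),(-22,-35),(12,35),(-22,35)]])
g=cv2.cvtColor(im,cv2.COLOR_RGB2HSV)
yel=(g[...,0]>15)&(g[...,0]<35)&(g[...,1]>120)
for row in range(100,230,5):
    x=np.where(yel[row,200:320])[0]; print(row,(x.min()+200,x.max()+200) if len(x) else None,end='; ')
# side camera contact view: columns
im=snap('side','chk_side.png')
print()
for (cam,n) in [('side',im)]:
    k=arm.get_calibration('side')
    print([(p,proj(k,[*(c+Rz@np.array(p[:2])),p[2]]).round(1).tolist()) for p in [(-5,-35,z-31),(-5,-35,z+19),(24,-43,36),(-24,-43,36),(26,0,z),(42,-52,72)]])
    print(k['extrinsics'][:3,3].round())
    r=arm.silhouettes('side','carton')
    for q in r[:1]:
        ct=max(cv2.findContours(q['region'].astype('uint8'),0,1)[0],key=cv2.contourArea);print(q['confidence'],cv2.approxPolyDP(ct,1.5,True)[:,0].tolist())
E
```

```text
21.5 [ 575.1 -165.2   59. ] F tool [ -7.2  12.3 -34.5] M [1.68 3.18 0.2 ] 32.92537256178612 86.59419000148773 ang 99.05320658059674
0.69 [[233, 171], [222, 200], [228, 317], [287, 317], [291, 294], [289, 268], [294, 210], [291, 190], [283, 173]]
-31 [[232.3, 170.7], [286.2, 170.8], [234.9, 266.8], [283.0, 266.9]]
-25 [[231.5, 173.1], [287.2, 173.3], [234.2, 271.7], [283.7, 271.9]]
-20 [[230.7, 175.3], [288.0, 175.4], [233.6, 276.1], [284.3, 276.2]]
19 [[222.9, 197.5], [296.4, 197.7], [227.8, 319.0], [290.5, 319.1]]
25 [[221.2, 202.1], [298.2, 202.3], [226.6, 327.4], [291.7, 327.5]]
100 None; 105 None; 110 None; 115 None; 120 None; 125 None; 130 None; 135 None; 140 None; 145 None; 150 None; 155 None; 160 None; 165 None; 170 None; 175 (np.int64(231), np.int64(285)); 180 (np.int64(229), np.int64(287)); 185 (np.int64(227), np.int64(289)); 190 (np.int64(225), np.int64(290)); 195 (np.int64(224), np.int64(292)); 200 (np.int64(222), np.int64(294)); 205 (np.int64(222), np.int64(294)); 210 (np.int64(222), np.int64(294)); 215 (np.int64(222), np.int64(293)); 220 (np.int64(223), np.int64(293)); 225 (np.int64(223), np.int64(293)); 
[((-5, -35, np.float64(28.02142818691574)), [308.0, 315.3]), ((-5, -35, np.float64(78.02142818691574)), [310.0, 296.5]), ((24, -43, 36), [325.5, 313.1]), ((-24, -43, 36), [299.1, 317.9]), ((26, 0, np.float64(59.02142818691574)), [320.0, 285.9]), ((42, -52, 72), [339.3, 301.8])]
[ 468. -683.  652.]
0.78 [[308, 267], [304, 267], [298, 277], [297, 294], [292, 294], [300, 316], [317, 313], [319, 292]]
```

Request:
arm_command(motion=[0,0,-10,0,0,0,0,-35,0,0,0,0,-70,0,0,-20,0,-90,0,0,-55,0,-100,0,0,-90,0,-100,0,0,-90,0,-100,0,0,-90,0,-100,0,0,-90,0,-100,0,0])

```text
t: 22.6
tool_pos: [560.3, -76.4, 151.7]
ee_rot: [2.385, -2.043, -0.001]
force: [-0.0, -0.3, -0.6]
opening: 32.6
grip_force: 60.5
```

```bash
cat >> h.py <<'E'
c0=np.array([579,-160.7]);Rz=np.array([[np.cos(.155),-np.sin(.155)],[np.sin(.155),np.cos(.155)]])
def box(cal,p,z): return (Rz.T@(atz(cal,p,z)[:2]-c0)).round(1)
def blobs(cam,fn,thr=200,zr=20,amin=8,amax=400):
    im=snap(cam,fn);k=arm.get_calibration(cam)
    q=np.array([proj(k,[*(c0+Rz@np.array(p)),zr]) for p in [(-23,-42),(-23,42),(23,42),(23,-42)]])
    m=np.zeros(im.shape[:2],np.uint8);cv2.fillPoly(m,[q.round().astype(int)],1)
    t=((im.min(2)>thr)&(m>0)).astype(np.uint8)
    n,l,st,ce=cv2.connectedComponentsWithStats(t)
    for i in range(1,n):
        if amin<=st[i,4]<=amax: print(cam,st[i].tolist(),ce[i].round(1),[box(k,ce[i],z).tolist() for z in (12,30,60)])
    return im,k,m
E
python3 - <<'E'
from h import *
rep()
im,k,m=blobs('wrist','p2.png')
ys,xs=np.where(m);print(xs.min(),xs.max(),ys.min(),ys.max())
g=im.min(2)[ys.min()-4:ys.max()+4:3,xs.min()-6:xs.max()+6:3];np.set_printoptions(linewidth=250);print(g)
im,k,m=blobs('side','p2s.png')
ys,xs=np.where(m);print(xs.min(),xs.max(),ys.min(),ys.max());print(im.min(2)[ys.min()-2:ys.max()+2:1,xs.min()-2:xs.max()+2:1])
E
```

```text
22.6 [560.3 -76.4 151.7] F tool [0.3 0.  0.6] M [-0.04 -0.01  0.02] 32.639498206863166 60.52626371383667 ang 98.83690623498211
wrist [226, 79, 6, 9, 34] [228.1  82.5] [[22.4, -3.1], [20.7, -2.2], [17.8, -0.8]]
225 278 36 132
[[213  78  53  58  58  57  55  57  59  58  62  60  53  58  54  57  56  55  52  57  57 220]
 [212  93  67  56  59  57  55  55  59  58  58  60  58  61  66  62  66  61  63  61  66 219]
 [218 112  78  35  31  35  41  42  38  39  33  38  31  30  40  34  40  32  34  30  81 213]
 [215 131  78  38  39  53  49  47  36  56  57  44  47  30  53  50  48  40  43  46  82 215]
 [212 142  59  34  39  58  58  55  57  49  51  56  57  59  55  53  55  53  53  46  84 214]
 [213 148  64  34  34  59  55  54  53  59  57  56  53  54  55  56  58  56  54  49  86 217]
 [213 155  63  34  38  54  58  58  52  58  52  56  53  53  55  55  54  55  53  50  73 219]
 [213 162  63  37  37  59  55  56  51  56  62  56  54  55  53  57  52  52  55  48  76 218]
 [215 162  62  39  37  54  55  58  56  54  60  55  55  55  52  53  51  56  54  47  72 220]
 [190 172  64  36  35  53  57  53  56  53  53  58  52  6
[... 1818 characters left out ...]
 46  50  57  54  58  57 100 169 220]
 [184 184 110  65  29  33  48  49  47  49  49  47  50  48  53  56  54  56  56 102 170 220]
 [185 184 114  62  28  31  47  52  45  50  49  46  47  46  52  55  57  56  53 100 170 220]
 [187 183 114  63  34  24  50  48  46  51  52  49  47  47  47  48  48  51  49  85 162 219]
 [185 185 118  70  60  70  94 100  95 100  97  97  95  93  98  98  86  79  85  93 161 218]
 [181 184 124 102 104 103 111 119 118 122 122 125 126 129 131 128 126 129 139 143 162 219]]
287 324 284 323
[[135 131 123 ...  70  72  69]
 [141 133 119 ...  69  71  67]
 [143 138 120 ...  65  69  63]
 ...
 [ 89  92  92 ...  85  84  80]
 [ 90  91  90 ...  85  80  83]
 [ 90  91  91 ...  82  85  80]]
```

```bash
python3 - <<'E'
from h import *
import sys
np.set_printoptions(linewidth=250,threshold=sys.maxsize)
im=cv2.imread('pics/p2s.png');k=arm.get_calibration('side')
for z in (12,24,36,48,62): print(z,proj(k,[*(c0+Rz@np.array([18,-.5])),z]).round(1))
for p in [(24,-43,36),(-24,-43,36),(24,43,36),(-24,43,36),(24,43,12),(24,-43,12)]: print(p,proj(k,[*(c0+Rz@np.array(p[:2])),p[2]]).round(1))
u,v=proj(k,[*(c0+Rz@np.array([18,-.5])),40]).round().astype(int)
print(u,v);print(im.min(2)[v-20:v+22,u-16:u+18])
E
```

```text
12 [313.9 304. ]
24 [314.4 299.7]
36 [314.9 295.4]
48 [315.4 291. ]
62 [316.  285.7]
(24, -43, 36) [325.5 313.1]
(-24, -43, 36) [299.1 317.9]
(24, 43, 36) [310.9 277.6]
(-24, 43, 36) [286.5 281.6]
(24, 43, 12) [310.  286.2]
(24, -43, 12) [324.3 321.8]
315 294
[[ 41  44  35  43  31  42  40  40  40  45  47  45  49  64  57  58  50  47  50  65  57  56  57  65  64  66  63  57  50  48  50  52  53  51]
 [ 39  46  39  46  47  50  49  60  59  61  67  73  85  90  94  86  72  61  61  67  69  68  64  70  71  70  70  58  52  53  50  52  50  49]
 [ 55  62  59  62  66  76  82  90  95  94  99 105 110 114 116 104  88  73  68  70  68  73  71  68  68  69  67  64  56  50  52  50  54  45]
 [ 85  91  93  94 100 102 111 113 114 116 116 115 112 120 125 115  93  76  69  67  69  69  70  71  69  70  72  67  67  55  50  47  52  54]
 [110 111 115 112 115 114 121 122 118 116 112 108 104 117 120 118 100  81  69  68  70  69  69  72  64  65  69  65  63  55  50  47  51  55]
 [121 121 120 116 112 112 112 112 107 104 102  89  88 104 117 121 109  90  72  71  71  67  73  69  63  70  67  69  65  62  56  48  53  55]
 [113 
[... 4298 characters left out ...]
 88]
 [ 51  47  48  47  47  47  49  47  50  44  46  44  51  42  45  48  50  38  36  35  34  44  50  52  60  79 110 132 141 140 128 108  94  85]
 [ 52  42  48  50  44  52  48  41  44  41  47  43  46  49  42  44  46  43  40  33  38  39  52  57  59  65  96 125 141 141 132 117  99  89]
 [ 53  47  47  47  40  44  46  49  48  46  46  48  49  50  47  43  46  47  40  35  36  45  52  63  60  65  89 116 135 139 138 125 104  93]
 [ 67  48  52  47  48  53  46  44  45  51  44  46  46  43  44  45  48  50  49  52  52  65  79  87  90  92 100 114 129 141 139 128 112 104]
 [ 79  49  47  45  42  45  42  46  48  50  45  50  53  52  61  62  70  84  82  84  89 103 115 121 125 124 128 122 127 138 139 135 128 120]]
```

Request:
arm_command(motion=[-20,4,0,3,0,-50,9,0,8,0,-85,15,0,13,0,-120,21,0,18,0,-155,27,0,23,0,-190,33,0,28,0,-220,39,0,33,0,-239.5,42.1,0,36.5,0,-239.5,42.1,0,36.5,0,-239.5,42.1,0,36.5,0])

```text
t: 23.7
tool_pos: [482.1, 153.8, 152.1]
ee_rot: [1.627, -2.687, 0.0]
force: [-0.9, -0.9, -1.0]
opening: 32.2
grip_force: 60.5
```

Request:
arm_command(motion=[0,0,0,0,0,0,0,35,0,0,0,0,70,0,0,0,0,95,0,0,0,0,110,0,0,0,0,116,0,0,0,0,116,0,0])

```text
t: 24.4
tool_pos: [482.0, 153.2, 35.7]
ee_rot: [1.624, -2.687, 0.0]
force: [0.6, 0.1, -0.8]
opening: 32.8
grip_force: 60.5
```

```bash
python3 -c "
from h import *
rep()"
```

```text
24.4 [482.  153.2  35.7] F tool [-0.4 -0.4  0.8] M [-0.01  0.    0.07] 32.83205430884849 60.533244609832764 ang 62.29672454098616
```

Request:
arm_command(motion=[0,0,4,0,0,0,0,4,0,0,0,0,4,0,0.75,0,0,4,0,0.75,0,0,4,0,0.75,10,0,4,0,0.75,19,0,5,0,0.75,19,0,6,0,0.75,19,0,6,0,0,19,0,6,0,0])

```text
t: 25.4
tool_pos: [473.3, 137.4, 30.4]
ee_rot: [-1.626, 2.687, -0.0]
force: [0.2, 0.1, -0.0]
opening: 35.9
grip_force: 0.0
```

Request:
arm_command(motion=[0,0,0,0,0,0,0,0,0,0,0,0,-8,0,0,0,0,-30,0,0,0,0,-70,0,0,0,0,-110,0,0,0,0,-130,0,0,0,0,-130,0,0,0,0,-130,0,0])

```text
t: 26.3
tool_pos: [472.5, 137.3, 160.2]
ee_rot: [1.626, -2.688, -0.001]
force: [0.1, 0.2, -0.4]
opening: 32.9
grip_force: 59.8
```

```bash
python3 - <<'E'
from h import *
rep()
im=snap('wrist','regrasp.png');w=arm.get_calibration('wrist');s=arm.sense()
r=arm.silhouettes('wrist','carton')[0]
ct=max(cv2.findContours(r['region'].astype('uint8'),0,1)[0],key=cv2.contourArea)
Rm=R.from_rotvec(s['ee_rot']).as_matrix()
ap=cv2.approxPolyDP(ct,3,True)[:,0];print(r['confidence'],ap.tolist(),[(Rm.T@(atz(w,p,s['tool_pos'][2]+20)-s['tool_pos']))[:2].round(1).tolist() for p in ap])
x=np.array([np.cos(.155+1.5*np.pi),np.sin(.155+1.5*np.pi)])
t=c0+Rz@np.array([-4,-26]);print(t,toolshift([*t,161]))
E
```

```text
26.3 [472.5 137.3 160.2] F tool [-0.3  0.   0.4] M [-0.01  0.11  0.01] 32.93920244275104 59.76001024246216 ang 62.33669635182321
0.91 [[232, 201], [225, 233], [228, 322], [254, 327], [287, 324], [293, 234], [284, 203]] [[30.1, -11.5], [13.8, -15.4], [-39.6, -15.8], [-43.1, -1.8], [-41.1, 16.1], [13.2, 17.1], [29.0, 12.4]]
[ 579.06183646 -187.0058202 ] [ 237.18642154 -245.11535706   -1.9491481 ]
```

Request:
arm_command(motion=[15,-16,0,0,0,40,-42,0,-4,0,68,-70,0,-9,0,96,-99,0,-14,0,124,-128,0,-19,0,152,-157,0,-24,0,180,-186,0,-29,0,208,-215,0,-34,0,229,-237,0,-36.5,0,237.2,-245.1,0,-36.5,0])

```text
t: 27.4
tool_pos: [579.8, -188.9, 157.8]
ee_rot: [2.382, -2.045, -0.005]
force: [0.7, 0.4, -0.5]
opening: 32.5
grip_force: 59.8
```

Request:
arm_command(motion=[0,0,0,0,0,0,0,20,0,0,0,0,45,0,0,0,0,65,0,0,0,0,65,0,0,0,0,65,0,0,0,0,65,0,0])

```text
t: 28.1
tool_pos: [581.1, -185.9, 96.7]
ee_rot: [-2.387, 2.041, -0.003]
force: [0.7, 0.3, -0.3]
opening: 32.9
grip_force: 59.8
```

```bash
cat >> h.py <<'E'
def chk(fn):
    rep();im=snap('wrist',fn);w=arm.get_calibration('wrist');s=arm.sense()
    r=arm.silhouettes('wrist','carton')[0]
    ct=max(cv2.findContours(r['region'].astype('uint8'),0,1)[0],key=cv2.contourArea)
    ap=cv2.approxPolyDP(ct,3,True)[:,0];print(r['confidence'],ap.tolist(),'top',[box(w,p,s['tool_pos'][2]+20).tolist() for p in ap],'bottom',[box(w,p,s['tool_pos'][2]-30).tolist() for p in ap])
    print('tool in box',Rz.T@(s['tool_pos'][:2]-c0))
E
python3 -c "
from h import *
chk('c3.png')"
```

```text
28.1 [ 581.1 -185.9   96.7] F tool [-0.2 -0.7  0.3] M [0.02 0.01 0.04] 32.92017049902372 59.81047332286835 ang 98.92571917405184Traceback (most recent call last):
  File "<string>", line 3, in <module>
    chk('c3.png')
    ~~~^^^^^^^^^^
  File "h.py", line 39, in chk
    r=arm.silhouettes('wrist','carton')[0]
      ~~~~~~~~~~~~~~~~~~~~~~~~~~~~~~~~~^^^
IndexError: list index out of range
```

Request:
arm_command(motion=[0,2.2,0,0,0,0,2.2,15,0,0,0,2.2,22,0,0,0,2.2,22,0,0,0,2.2,22,0,0])

```text
t: 28.7
tool_pos: [578.2, -186.9, 73.5]
ee_rot: [2.386, -2.043, 0.0]
force: [0.5, -0.7, -0.5]
opening: 33.1
grip_force: 59.8
```

```bash
sed -i "s/    r=arm.silhouettes('wrist','carton')\[0\]/    g=cv2.cvtColor(im,cv2.COLOR_RGB2HSV);m=((g[...,0]>8)\&(g[...,0]<35)\&(g[...,1]>120)\&(g[...,2]>90));m[:,:200]=0;m[:,320:]=0;r=dict(confidence=0,region=m)/" h.py
python3 -c "
from h import *
chk('c4.png')"
```

```text
28.7 [ 578.2 -186.9   73.5] F tool [ 0.8 -0.4  0.5] M [ 0.01 -0.03 -0.03] 33.11527567358151 59.821354150772095 ang 98.869052255528
0 [[233, 201], [223, 237], [227, 323], [266, 327], [267, 303], [285, 303], [288, 323], [292, 232], [284, 202]] top [[7.1, -55.8], [12.5, -37.4], [12.5, 14.7], [-8.6, 17.5], [-9.0, 1.4], [-18.5, 1.4], [-20.5, 14.8], [-20.6, -40.0], [-16.3, -55.3]] bottom [[11.8, -37.1], [19.3, -11.1], [19.4, 62.4], [-10.4, 66.3], [-11.0, 43.6], [-24.3, 43.7], [-27.2, 62.5], [-27.2, -14.8], [-21.3, -36.3]]
tool in box [ -4.60534285 -25.81216129]
```

Request:
arm_command(motion=[0,0,6,0,0,0,0,12,0,0,0,0,17,0,0,0,0,20,0,0,0,0,20,0,0,0,0,20,0,0])

```text
t: 29.35
tool_pos: [578.1, -186.8, 53.2]
ee_rot: [2.386, -2.043, -0.0]
force: [0.2, 0.7, -1.0]
opening: 33.0
grip_force: 59.8
```

```bash
python3 -c "
from h import *
rep()"
```

```text
29.35 [ 578.1 -186.8   53.2] F tool [-0.7 -0.3  1. ] M [-0.01 -0.01 -0.02] 32.99545045613491 59.82128441333771 ang 98.8687182076244
```

Past the blocking height, so the white-capped pin was hitting the finger. Continue down.

Request:
arm_command(motion=[0,0,4,0,0,0,0,8,0,0,0,0,10,0,0,0,0,10.5,0,0,0,0,10.5,0,0])

```text
t: 29.85
tool_pos: [578.0, -186.8, 42.7]
ee_rot: [2.386, -2.043, -0.0]
force: [0.6, 0.2, -0.3]
opening: 32.7
grip_force: 59.9
```

```bash
python3 -c "
from h import *
rep()"
```

```text
29.85 [ 578.  -186.8   42.7] F tool [-0.1 -0.6  0.3] M [-0.03  0.01  0.02] 32.72166663080831 59.88225281238556 ang 98.86402074727658
```

Request:
arm_command(motion=[0,0,1.5,0,0,0,0,1.5,0,0,0,0,1.5,0,0])

```text
t: 30.15
tool_pos: [578.2, -186.8, 42.7]
ee_rot: [2.387, -2.043, 0.001]
force: [-2.0, 1.3, 6.4]
opening: 32.7
grip_force: 60.6
```

```bash
python3 -c "
from h import *
rep()"
```

```text
30.15 [ 578.2 -186.8   42.7] F tool [-1.5  1.7 -6.4] M [ 0.33  0.73 -0.01] 32.71023531512995 60.648075342178345 ang 98.89154741849313
```

Request:
arm_command(motion=[0,0,0.5,0,0.48,0,0,0.5,0,0.48,0,0,0.5,0,0.48,0,0,-10,0,0.48,0,0,-40,0,0.48,0,0,-85,0,0.48,0,0,-130,0,0.48,-20,0,-160,0,0.48,-20,0,-160,0,0.48,-20,0,-160,0,0.48])

```text
t: 31.15
tool_pos: [575.1, -166.6, 202.6]
ee_rot: [-2.386, 2.041, -0.003]
force: [0.1, 0.8, -1.4]
opening: 40.5
grip_force: 0.0
```

```bash
python3 - <<'E'
from h import *
rep()
im=snap('wrist','fin.png');w=arm.get_calibration('wrist')
g=cv2.cvtColor(im,cv2.COLOR_RGB2HSV);m=((g[...,0]>8)&(g[...,0]<35)&(g[...,1]>130)&(g[...,2]>90)).astype(np.uint8)
q=proj(w,[*(c0+Rz@np.array([-4,-3])),62]);print(q)
M=np.zeros_like(m);cv2.circle(M,tuple(q.round().astype(int).tolist()),70,1,-1);m&=M
ct=max(cv2.findContours(m,0,1)[0],key=cv2.contourArea);ap=cv2.approxPolyDP(ct,2.5,True)[:,0]
print(ap.tolist(),'top62',[box(w,p,62).tolist() for p in ap])
for n,a,l,z in [('yel',.2,42,73),('point',.2,24,114)]:
    p=proj(w,[*(c0+Rz@np.array([-90+l*np.cos(a),l*np.sin(a)])),z]).round().astype(int);print(n,p,im[p[1],p[0]] if 0<=p[1]<384 else '')
for cam in ('wrist','side'):
    if cam=='side': snap('side','fins.png')
    for r in arm.recognise(cam,'hood_handle')[:1]:
        k=arm.get_calibration(cam);print('handle',cam,r,box(k,r['location'],88), 'expect px',proj(k,[*(c0+Rz@np.array([91,0])),88]))
for r in arm.silhouettes('side','carton')[:1]:
    ct=max(cv2.findContours(r['region'].astype('uint8'),0,1)[0],key=cv2.contourArea);print(r['confidence'],cv2.approxPolyDP(ct,1.5,True)[:,0].tolist())
k=arm.get_calibration('side')
print([proj(k,[*(c0+Rz@np.array(p)),z]).round().tolist() for z in (62,) for p in [(-21,-38),(13,-38),(13,32),(-21,32)]])
E
```

```text
31.15 [ 575.1 -166.6  202.6] F tool [-0.7 -0.2  1.4] M [-0.03  0.03  0.01] 40.48669210626223 0.0 ang 98.89269241812872
[256.57084045 175.97425454]
[[244, 137], [241, 144], [243, 206], [273, 207], [273, 138]] top62 [[8.3, -43.0], [11.4, -36.1], [10.5, 30.2], [-21.4, 31.4], [-20.4, -42.0]]
yel [301 190] [255 255 132]
point [329 201] [246 245 231]
handle wrist {'location': [176.1, 175.4], 'confidence': 0.57} [ 70.6 -11.4] expect px [155.82279268 187.04350097]
handle side {'location': [354.5, 288.2], 'confidence': 0.95} [ 71.2 -42. ] expect px [356.07236294 268.87867417]
0.71 [[306, 274], [290, 278], [290, 293], [301, 318], [316, 315], [319, 306], [316, 292]]
[[301.0, 306.0], [320.0, 302.0], [308.0, 273.0], [290.0, 276.0]]
```

```bash
python3 - <<'E'
from h import *
im=snap('wrist');w=arm.get_calibration('wrist')
g=cv2.cvtColor(im,cv2.COLOR_RGB2HSV);b=(g[...,0]>98)&(g[...,0]<118)&(g[...,1]>120)
xs=[x for x in np.arange(-44,125,.5) for p in [proj(w,[*(c0+Rz@np.array([x,-35])),72]).round().astype(int)] if 0<=p[0]<512 and 0<=p[1]<384 and b[p[1],p[0]]]
print(min(xs),max(xs))
print(arm.sense()['t']); arm.close_job()
E
```

```text
43.0 115.5
31.45
the job is handed in; nothing more can be done
```

The job is handed in at 31.5 s: the dial was turned red, blue, yellow and left on yellow. The hood is fully open, and the carton stands upright on the pocket floor, long side across the box; the first two tries to lower it were blocked (up to 66 N at the wrist), probably by a finger hitting an unlisted white-capped pin, so I gripped it again off-centre.

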